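# Square a meter into the corner of the test station

### The arm

A 7-joint arm with a two-finger parallel gripper is mounted at the origin on the work surface. World frame = base frame: x ahead of the robot, y to its left, z up, the work surface at z = 0. Lengths are in m, angles in rad, forces in N, time in s.
With the tool pointing down it reaches from about 0.4 to 0.85 m from the base axis. Payload 10.4 kg.
Tool frame: the origin (TCP) lies at the very end of the fingers, on their centre line; the grasp point (between the pads) lies behind it (r.grip_depth is the z of the grasp point in the tool frame, in m); z points along the fingers, y is the line along which they close (so a half turn about z gives the same grasp; the last joint's range is limited). The gripper opens to 85 mm and grips with 20 to 120 N. Pads are 22 mm wide; open, the fingers measure 114 mm over their backs; the gripper's body (76 mm by 85 mm) begins 54 mm behind the grasp point. The pads swing forward as they close: fully open they stand 13 mm farther back than shut.
Start: joints at [-1.219, 0.332, -0.065, 1.46, 0.022, 1.35, -0.088], TCP at [0.229, 0.582, 0.231] pointing down, gripper open.
Joint ranges: [-2.6, 2.6], [-0.5, 2.12], [-1.47, 1.34], [0.16, 2.42], [-1.27, 4.41], [0.06, 2.06], [-2.6, 2.6]. Speed limits (rad/s): [2.22, 2.22, 2.79, 2.79, 3.14, 3.14, 3.14].

### API

Orientations are given as [roll, pitch, yaw] about the fixed x, y, z axes, in that order (R = Rz(yaw) Ry(pitch) Rx(roll)).
In Python, from station import sensors, read_camera, r gives the robot as it stands. The module is installed in compiled form; this text tells all that it offers.
- The arm moves only by the shell command python3 -m creep 'ROWS' [FORCE]. ROWS is JSON, a list of rows, each an object with "xyz": the shift along the tool's x, y, z in cm, a list of three; "twist": the turn, a rotation vector about the tool's x, y, z in rad, a list of three; "fingers": the opening, from 0 (shut) to 1 (fully open). A call has 1 to 20 rows; each row is the pose to reach, as a shift and turn from the pose commanded when the call began, along the tool's axes at that moment; what a row does not reach only later rows make up. A row lasts 1/8 s, in which the tool goes at most 62.5 mm and 10.7 degrees, less where a joint would pass 70% of its speed; a pose out of reach is approached as far as the arm can. A call with a gripper value outside its range is refused whole. The fingers move at their own pace and stop on an object; FORCE is the grip in N (left out, the last holds). Time passes only in rows, so rows that repeat a pose let the fingers close. It gives the time, the measured TCP pose, the force, the opening and the grip force at its end, in the units of the state.
- sensors.get_obs(): the state, without advancing time (a new reading comes with each control period).
- read_camera(name): name is "scene" or "side" or "wrist"; returns a dict with "color" (400x640x3 uint8, blue, green, red), "K" (3x3 intrinsics, pixels), "k1" (the pictures are not rectified: a ray, as slopes to the right and down, at radius r is drawn at 1 + k1 r^2 times it, then the intrinsics apply), "pose" (4x4, takes a point from camera to world coordinates); the wrist camera has in their place "tool_from_camera" (4x4, takes a point from camera to tool coordinates, whose origin is the TCP and whose axes are the flange's). Camera axes: x right, y down, z forward; pixel columns grow to the right and rows downward; lengths in m; the calibration is good to about 2 mm. A picture is of the moment at which its call begins: read the wrist's pose just before it. There is no depth.
- r.sign_off(): hands the job in; it is judged then, once.
The state is a dict: "time_s": time; "qpos": joint angles; "joint_velocities": joint speeds; "joint_torque": joint torques, N m; "tcp_pos": TCP position; "orientation": TCP orientation; "force": force on the tool from outside, world axes, zero at the start; "torque": the same for the moment, N m; "gripper_width": finger opening in m; "grasp_force": force on a finger pad.
Only numpy, scipy, OpenCV 4.12 (cv2) and the standard library are available. Lean on these libraries where they do the work, as an engineer would, in place of code of your own. Each camera call takes 0.05 s, during which the arm holds its last target. There are 200 camera calls.

### The job

Push the large electricity meter that lies between the robot and the aluminium fence along the bench, without gripping or lifting it, until its long side lies flush against the fence and its end butts against the square stop block (not the round post at the other end of the fence). Leave everything else on the bench where it is, and finish with the robot clear of the meter.

Things in the scene. Friction and masses are not known exactly. Their poses are not given: they have to be found in the camera images.
- meter: Large electricity meter (others stand beyond the fence), a box 92 mm (x) by 130 mm (y) by 50 mm high, face up; too wide to grip. Origin: centre of its underside, z up. Starts on the robot's side of the fence, between stop and post, up to 25 degrees askew; its +x long side faces the fence and goes against it. 0.4 to 0.85 kg; slides on the bench under a push of a few newtons, at most about 9 N.
- fence: Straight aluminium bar fixed to the bench beyond the meter, 460 mm long, 22 mm high, 12 mm thick, with a 4 mm high foot reaching 42 mm behind its face. Rigid. Origin at bench height, mid-length, on the face that looks to the robot (the plane x = 0); x points away from the robot, square to the face; y along the bar; z up.
- stop: Square-cornered aluminium block fixed to the bench near the left or the right end of the fence, 60 mm (x, out from the fence face) by 24 mm (y, along the fence) by 22 mm high. Origin: centre of its underside; axes parallel to the fence's. The meter's end goes against its side that looks to the middle of the fence, 12 mm from its origin.
- post: Round aluminium post, 24 mm in diameter and 30 mm high, fixed to the bench 30 mm in front of the fence face near the other end of the fence. Origin at the centre of its underside. Not the stop for this job.
- small_meter: Small electricity meter, 90 mm (its x) by 56 mm by 45 mm high, loose; leave alone. Origin at the centre of its underside.
- screwdriver: Screwdriver, 190 mm long, lying along its x; leave alone.
- coil: Black ring-shaped current transformer, 60 mm in diameter, 22 mm high, behind the fence; leave alone.
- terminal_cover: Grey plastic terminal cover, 32 by 70 by 14 mm, behind the fence; leave alone.
- jar: Small jar, 48 mm in diameter, 55 mm high, past one end of the fence; leave alone.
- board: Small circuit board with parts on it, 50 by 38 mm, 22 mm high, beside the meter's way on the robot's side; leave alone.
- pliers: Pliers with red handles, 140 mm long, 16 mm high, past one end of the fence; leave alone.
Things that resemble listed ones, but are neither listed nor needed, are in the scene too. Leave any purple or yellow look-alike of the meter alone.

How it is judged:
By the outcome, as a careful person would: the job done as asked, in the order asked, and still so for the second after the job is handed in, with the robot touching nothing.
It also fails if it takes over 54 s, if anything falls off the work surface, if the arm or the gripper's body presses on something with over 40 N, if the wrist force passes 120 N, or if a joint passes its speed limit or range.

## Working session

There is one attempt and no reset: what is moved stays moved. The work goes in short steps, Python scripts to look and compute and a shell command to move; the robot and the scene stay as the last step left them, time stands still between calls to the robot, and variables do not carry over. Pictures are saved under pics/ and viewed, at most 10 in all, crops included, and the job is handed in when it is done.

```bash
mkdir -p pics; cat > h.py <<'E'
import numpy as np,cv2
from station import sensors,read_camera,r
from scipy.spatial.transform import Rotation as R
def pose(c,o=None):
    if 'pose' in c: return np.array(c['pose'])
    T=np.eye(4);T[:3,:3]=R.from_euler('xyz',o['orientation']).as_matrix();T[:3,3]=o['tcp_pos']
    return T@np.array(c['tool_from_camera'])
def px2w(c,pts,z,o=None):
    T=pose(c,o);K=np.array(c['K']);out=[]
    P=cv2.undistortPoints(np.array(pts,float).reshape(-1,1,2),K,np.array([c['k1'],0,0,0,0],float)).reshape(-1,2)
    for u,v in P:
        d=T[:3,:3]@[u,v,1];out.append(T[:3,3]+d*(z-T[2,3])/d[2])
    return np.array(out)
E
python3 - <<'E'
from h import *
o=sensors.get_obs();print({k:np.round(v,3) for k,v in o.items()})
for n in ['scene','side']:
    c=read_camera(n);cv2.imwrite(f'pics/{n}1.png',c['color']);print(n,c['k1'],np.round(c['pose'],2).tolist())
E
```

```text
{'time_s': np.float64(0.0), 'qpos': array([-1.219,  0.333, -0.065,  1.461,  0.022,  1.35 , -0.088]), 'joint_velocities': array([ 0.002, -0.002, -0.   , -0.001, -0.001, -0.   ,  0.002]), 'joint_torque': array([-0.0000e+00, -6.2544e+01,  4.9000e-02, -3.9159e+01,  1.6000e-02,
        1.0000e-02,  0.0000e+00]), 'tcp_pos': array([0.229, 0.581, 0.231]), 'orientation': array([-3.14 ,  0.   ,  2.767]), 'force': array([0.334, 0.871, 0.07 ]), 'torque': array([-0.027,  0.03 , -0.008]), 'grasp_force': np.float64(0.0), 'gripper_width': np.float64(0.085)}
scene -0.10874369119578049 [[-0.59, 0.59, -0.55, 1.17], [0.8, 0.44, -0.4, 0.43], [0.01, -0.68, -0.74, 0.84], [0.0, 0.0, 0.0, 1.0]]
side -0.019707968164308306 [[-1.0, -0.03, 0.05, 0.51], [-0.06, 0.53, -0.85, 0.94], [0.0, -0.85, -0.53, 0.61], [0.0, 0.0, 0.0, 1.0]]
```

View pics/scene1.png

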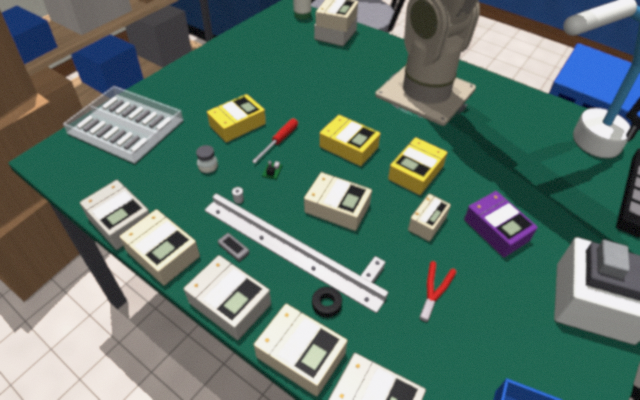

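View pics/side1.png

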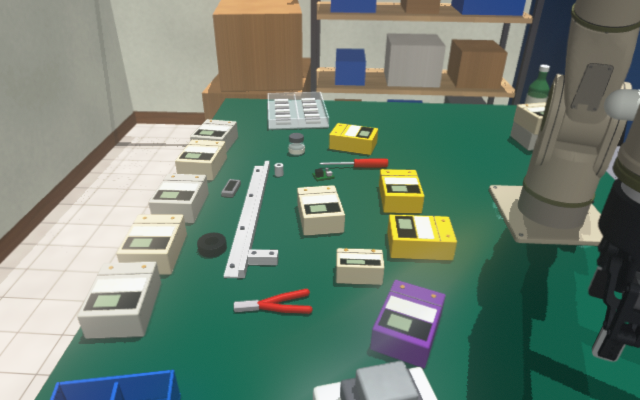

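Candidates in scene view: cream box (338,200) on the robot's side of the fence, boxes beyond the fence (160,245), (228,295), (300,347), a small meter (430,217), yellow ones and a purple one. Only (338,200) fits: large, cream, between fence and robot. The stop is at (372,270), the post at (238,195). I'll confirm with an enlarged crop.

```bash
python3 - <<'E'
from h import *
a=cv2.imread('pics/scene1.png')[160:320,195:395];b=cv2.imread('pics/side1.png')[150:290,215:395]
a=cv2.resize(a,None,fx=4,fy=4,interpolation=2)[:600];a=a[:, :800]
cv2.imwrite('pics/cropa.png',cv2.resize(cv2.imread('pics/scene1.png')[165:315,195:395],None,fx=4,fy=4,interpolation=2))
cv2.imwrite('pics/cropb.png',cv2.resize(b,None,fx=4,fy=4,interpolation=2))
E
```

```text
(no output)
```

View pics/cropa.png

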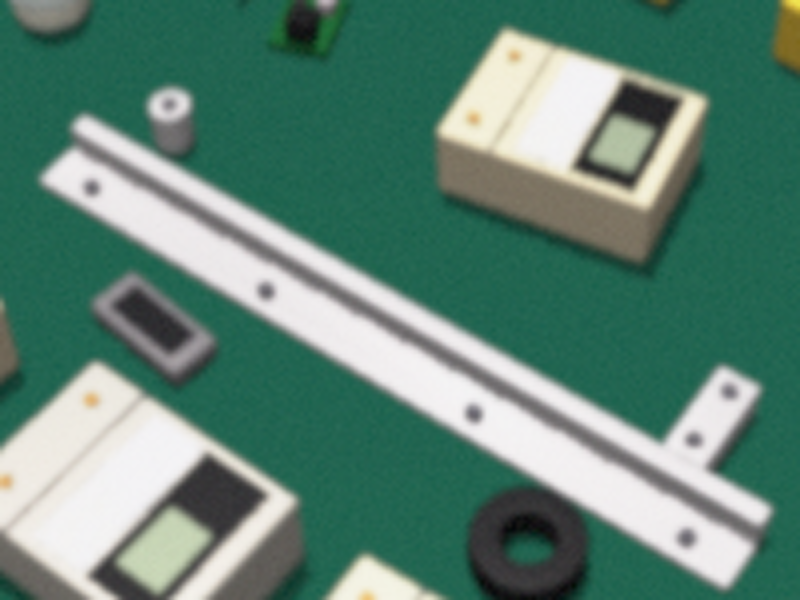

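View pics/cropb.png

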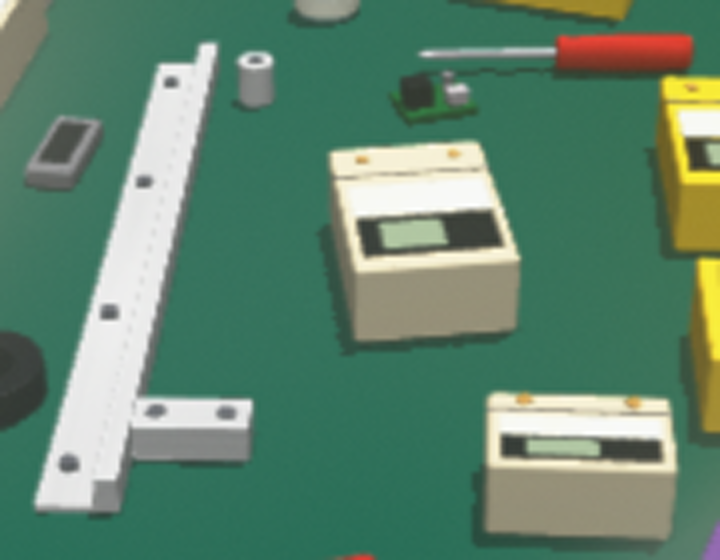

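The crop confirms it: cream meter with top corners at crop pixels (508,30),(707,100),(645,208),(438,130); fence's top front edge runs (88,113) to (772,510); square stop at (715,415), post at (170,103).

```bash
python3 - <<'E'
from h import *
a=lambda p:np.array(p)/4+[195,165]
b=lambda p:np.array(p)/4+[215,150]
for n,f,m,fe,st,po,br,sm in [('scene',a,[(508,30),(707,100),(645,208),(438,130)],[(88,113),(772,510)],[(722,365),(762,390),(665,440)],[(170,103)],[(275,45),(325,50),(347,5)],None),
  ('side',b,[(330,153),(482,143),(518,258),(352,268)],[(217,43),(122,480)],[(250,400),(250,430),(135,400)],[(255,60)],[(390,95),(405,122),(475,108)],[(488,397),(668,402),(674,462),(485,460)])]:
    c=read_camera(n);P=px2w(c,f(m),.05);print(n,'meter',P[:,:2].round(4).tolist(),P.mean(0).round(4))
    e=[P[(i+1)%4]-P[i] for i in range(4)];print([(round(np.hypot(*v[:2]),4),round(np.degrees(np.arctan2(v[1],v[0])),1)) for v in e])
    F=px2w(c,f(fe),.022);d=F[1]-F[0];print('fence',F[:,:2].round(4).tolist(),np.hypot(*d[:2]),np.degrees(np.arctan2(d[1],d[0])),F.mean(0))
    print('stop',px2w(c,f(st),.022)[:,:2].round(4).tolist(),'post',px2w(c,f(po),.03).round(4),'board',px2w(c,f(br),.0)[:,:2].round(3).tolist())
    if sm: print('small',px2w(c,f(sm),.045)[:,:2].round(3).tolist())
E
```

```text
scene meter [[0.5169, -0.0198], [0.4941, 0.1044], [0.5828, 0.1197], [0.605, -0.0047]] [0.5497 0.0499 0.05  ]
[(np.float64(0.1263), np.float64(100.4)), (np.float64(0.09), np.float64(9.8)), (np.float64(0.1264), np.float64(-79.9)), (np.float64(0.0894), np.float64(-170.3))]
fence [[0.6983, -0.1927], [0.6875, 0.2662]] 0.45907351370429006 91.34963844705887 [0.69286251 0.03673904 0.022     ]
stop [[0.6276, 0.2], [0.6287, 0.2251], [0.6846, 0.201]] post [[ 0.6682 -0.1537  0.03  ]] board [[0.574, -0.157], [0.558, -0.129], [0.519, -0.143]]
side meter [[0.6034, -0.0005], [0.5131, -0.0179], [0.4915, 0.1045], [0.581, 0.1198]] [0.5472 0.0515 0.05  ]
[(np.float64(0.092), np.float64(-169.1)), (np.float64(0.1244), np.float64(100.0)), (np.float64(0.0908), np.float64(9.6)), (np.float64(0.1223), np.float64(-79.4))]
fence [[0.6993, -0.1913], [0.6815, 0.2668]] 0.45845417977168623 92.23395544079322 [0.69039154 0.03771029 0.022     ]
stop [[0.6273, 0.2015], [0.6244, 0.2253], [0.6861, 0.2051]] post [[ 0.6678 -0.1529  0.03  ]] board [[0.577, -0.164], [0.565, -0.128], [0.519, -0.15]]
small [[0.506, 0.221], [0.418, 0.219], [0.418, 0.264], [0.507, 0.268]]
```

```bash
python3 - <<'E'
from h import *
print(r.grip_depth)
for n in ['scene','side']:
    c=read_camera(n);h=cv2.cvtColor(c['color'],cv2.COLOR_BGR2HSV)
    m=cv2.inRange(h,(20,150,90),(35,255,255))
    for k in cv2.findContours(m,0,2)[0]:
        if cv2.contourArea(k)>300:
            q=cv2.approxPolyDP(cv2.convexHull(k),3,True)[:,0]
            print(n,[(tuple(p.tolist()),w[:2].round(3).tolist(),w0[:2].round(3).tolist()) for p,w,w0 in zip(q,px2w(c,q,.05),px2w(c,q,0))])
E
```

```text
-0.0187
scene [((415, 138), [0.271, 0.097], [0.215, 0.076]), ((446, 152), [0.271, 0.185], [0.214, 0.17]), ((441, 167), [0.328, 0.199], [0.275, 0.184]), ((420, 193), [0.435, 0.198], [0.389, 0.183]), ((389, 178), [0.437, 0.117], [0.391, 0.097]), ((391, 164), [0.393, 0.096], [0.344, 0.075])]
scene [((337, 116), [0.319, -0.113], [0.266, -0.147]), ((379, 133), [0.311, 0.013], [0.257, -0.013]), ((376, 148), [0.365, 0.037], [0.315, 0.012]), ((361, 164), [0.437, 0.038], [0.391, 0.014]), ((321, 146), [0.442, -0.077], [0.397, -0.109]), ((321, 131), [0.396, -0.111], [0.347, -0.145])]
scene [((247, 95), [0.394, -0.37], [0.345, -0.42]), ((263, 109), [0.415, -0.291], [0.368, -0.337]), ((264, 122), [0.456, -0.252], [0.411, -0.295]), ((225, 140), [0.57, -0.285], [0.533, -0.33]), ((211, 126), [0.552, -0.353], [0.513, -0.403]), ((208, 111), [0.512, -0.406], [0.47, -0.458])]
side [((389, 215), [0.395, 0.1], [0.384, 0.026]), ((448, 217), [0.267, 0.1], [0.245, 0.026]), ((456, 240), [0.267, 0.183], [0.245, 0.115]), ((452, 254), [0.284, 0.228], [0.263, 0.165]), ((392, 257), [0.401, 0.244], [0.391, 0.183])]
side [((381, 169), [0.398, -0.11], [0.387, -0.204]), ((415, 170), [0.311, -0.11], [0.293, -0.204]), ((423, 194), [0.308, 0.007], [0.289, -0.076]), ((421, 212), [0.323, 0.084], [0.306, 0.008]), ((384, 211), [0.404, 0.085], [0.395, 0.009])]
side [((330, 133), [0.535, -0.328], [0.536, -0.441]), ((338, 123), [0.512, -0.406], [0.511, -0.526]), ((377, 128), [0.392, -0.375], [0.381, -0.492]), ((370, 154), [0.422, -0.195], [0.414, -0.296]), ((330, 148), [0.532, -0.225], [0.534, -0.329])]
```

```bash
python3 -m creep '[{"xyz":[-4,-4,0],"twist":[0,0,-0.05],"fingers":0.7},{"xyz":[-8,-8,0],"twist":[0,0,-0.1],"fingers":0.7},{"xyz":[-12,-12,0],"twist":[0,0,-0.15],"fingers":0.7},{"xyz":[-16,-16,0],"twist":[0,0,-0.2],"fingers":0.7},{"xyz":[-20,-20,0],"twist":[0,0,-0.25],"fingers":0.7},{"xyz":[-24,-24,0],"twist":[0,0,-0.3],"fingers":0.7},{"xyz":[-28,-28,0],"twist":[0,0,-0.35],"fingers":0.7},{"xyz":[-32,-32,0],"twist":[0,0,-0.4],"fingers":0.7},{"xyz":[-36,-36,0],"twist":[0,0,-0.4],"fingers":0.7},{"xyz":[-39,-39,0],"twist":[0,0,-0.4],"fingers":0.7},{"xyz":[-41.3,-41.3,0],"twist":[0,0,-0.4],"fingers":0.7},{"xyz":[-41.3,-41.3,0],"twist":[0,0,-0.4],"fingers":0.7},{"xyz":[-41.3,-41.3,0],"twist":[0,0,-0.4],"fingers":0.7},{"xyz":[-41.3,-41.3,0],"twist":[0,0,-0.4],"fingers":0.7},{"xyz":[-41.3,-41.3,0],"twist":[0,0,-0.4],"fingers":0.7}]'
python3 - <<'E'
from h import *
o=sensors.get_obs();c=read_camera('wrist');cv2.imwrite('pics/w1.png',c['color']);print(o['time_s'],o['tcp_pos'],o['orientation'],o['force'],o['gripper_width'],np.round(c['tool_from_camera'],3).tolist())
E
```

```text
time_s: 2.17
tcp_pos: [0.4617, 0.0468, 0.2313]
orientation: [3.141, -0.0, -3.115]
force: [0.5, -0.2, -1.4]
gripper_width: 0.0596
grasp_force: 0.0
2.175 [0.46173532 0.04682706 0.23128212] [ 3.14142918e+00 -2.87816379e-05 -3.11506529e+00] [ 0.48091807 -0.2372034  -1.37314254] 0.05961008617278934 [[-0.0, -0.958, -0.288, 0.074], [1.0, -0.001, 0.001, 0.001], [-0.001, -0.288, 0.958, -0.142], [0.0, 0.0, 0.0, 1.0]]
```

View pics/w1.png

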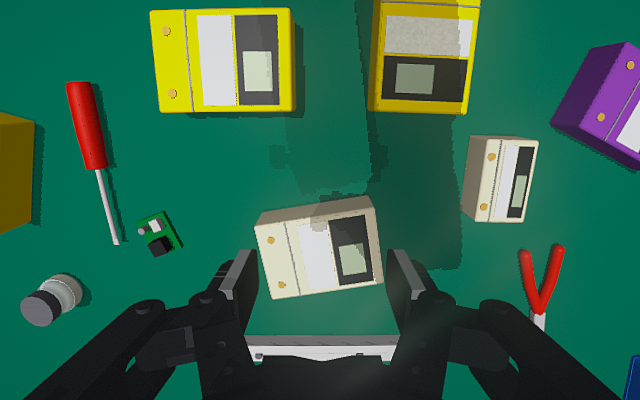

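The wrist view shows the meter at (320,250) with free bench on its robot side, and the nearest yellow boxes at (225,60) and (420,60). So I can go straight down.

```bash
python3 -m creep '[{"xyz":[0,0,4],"twist":[0,0,0],"fingers":0.7},{"xyz":[0,0,9],"twist":[0,0,0],"fingers":0.7},{"xyz":[0,0,14],"twist":[0,0,0],"fingers":0.7},{"xyz":[0,0,18],"twist":[0,0,0],"fingers":0.7},{"xyz":[0,0,20.5],"twist":[0,0,0],"fingers":0.7},{"xyz":[0,0,21.6],"twist":[0,0,0],"fingers":0.7},{"xyz":[0,0,21.6],"twist":[0,0,0],"fingers":0.7},{"xyz":[0,0,21.6],"twist":[0,0,0],"fingers":0.7}]'
python3 -m creep '[{"xyz":[-0.5,0,0],"twist":[0,0,0],"fingers":0.7},{"xyz":[-1,0,0],"twist":[0,0,0],"fingers":0.7},{"xyz":[-1.5,0,0],"twist":[0,0,0],"fingers":0.7},{"xyz":[-2,0,0],"twist":[0,0,0],"fingers":0.7},{"xyz":[-2.5,0,0],"twist":[0,0,0],"fingers":0.7},{"xyz":[-3,0,0],"twist":[0,0,0],"fingers":0.7},{"xyz":[-3.5,0,0],"twist":[0,0,0],"fingers":0.7},{"xyz":[-4,0,0],"twist":[0,0,0],"fingers":0.7},{"xyz":[-4.5,0,0],"twist":[0,0,0],"fingers":0.7},{"xyz":[-5,0,0],"twist":[0,0,0],"fingers":0.7},{"xyz":[-5.5,0,0],"twist":[0,0,0],"fingers":0.7},{"xyz":[-6,0,0],"twist":[0,0,0],"fingers":0.7}]'
python3 - <<'E'
from h import *
c=read_camera('side');cv2.imwrite('pics/s2.png',cv2.resize(c['color'][140:290,215:415],None,fx=4,fy=4,interpolation=2))
E
```

```text
time_s: 3.22
tcp_pos: [0.4627, 0.0464, 0.0163]
orientation: [3.141, 0.002, -3.116]
force: [-0.9, -0.1, -0.1]
gripper_width: 0.06
grasp_force: 0.0
time_s: 4.72
tcp_pos: [0.5203, 0.0477, 0.0148]
orientation: [3.141, -0.004, -3.116]
force: [-8.1, 0.5, 6.9]
gripper_width: 0.0599
grasp_force: 4.6
```

View pics/s2.png

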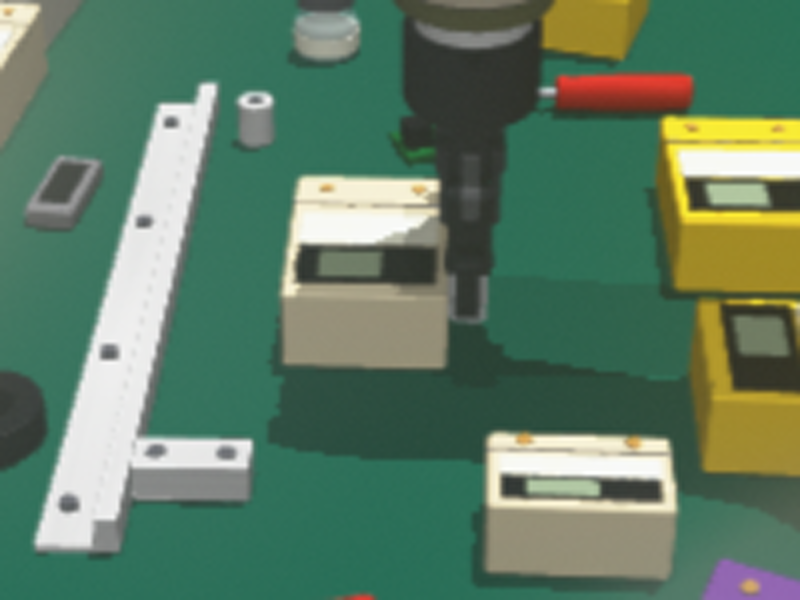

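The side crop shows the meter squared up against the fingers at (465,290), with the fence still some 7 cm away. I'll continue the push.

```bash
python3 -m creep '[{"xyz":[-0.5,0,0],"twist":[0,0,0],"fingers":0.7},{"xyz":[-1,0,0],"twist":[0,0,0],"fingers":0.7},{"xyz":[-1.5,0,0],"twist":[0,0,0],"fingers":0.7},{"xyz":[-2,0,0],"twist":[0,0,0],"fingers":0.7},{"xyz":[-2.5,0,0],"twist":[0,0,0],"fingers":0.7},{"xyz":[-3,0,0],"twist":[0,0,0],"fingers":0.7},{"xyz":[-3.5,0,0],"twist":[0,0,0],"fingers":0.7},{"xyz":[-4,0,0],"twist":[0,0,0],"fingers":0.7},{"xyz":[-4.5,0,0],"twist":[0,0,0],"fingers":0.7},{"xyz":[-5,0,0],"twist":[0,0,0],"fingers":0.7},{"xyz":[-5.5,0,0],"twist":[0,0,0],"fingers":0.7},{"xyz":[-6,0,0],"twist":[0,0,0],"fingers":0.7}]'
python3 -m creep '[{"xyz":[-0.2,0,0],"twist":[0,0,0],"fingers":0.7},{"xyz":[-0.4,0,0],"twist":[0,0,0],"fingers":0.7},{"xyz":[-0.6,0,0],"twist":[0,0,0],"fingers":0.7},{"xyz":[-0.7,0,0],"twist":[0,0,0],"fingers":0.7}]'
```

```text
time_s: 6.28
tcp_pos: [0.5806, 0.0491, 0.0147]
orientation: [3.142, -0.003, -3.116]
force: [-8.0, 0.2, 4.4]
gripper_width: 0.0597
grasp_force: 3.8
time_s: 6.78
tcp_pos: [0.5876, 0.0492, 0.0147]
orientation: [-3.142, -0.003, -3.116]
force: [-8.2, -0.4, 5.2]
gripper_width: 0.0599
grasp_force: 3.9
```

```bash
python3 -m creep '[{"xyz":[-0.2,0,0],"twist":[0,0,0],"fingers":0.7},{"xyz":[-0.4,0,0],"twist":[0,0,0],"fingers":0.7},{"xyz":[-0.4,0,0],"twist":[0,0,0],"fingers":0.7}]'
python3 -m creep '[{"xyz":[-0.15,0,0],"twist":[0,0,0],"fingers":0.7},{"xyz":[-0.3,0,0],"twist":[0,0,0],"fingers":0.7},{"xyz":[-0.3,0,0],"twist":[0,0,0],"fingers":0.7}]'
```

```text
time_s: 7.15
tcp_pos: [0.5882, 0.0492, 0.0144]
orientation: [3.141, -0.011, -3.116]
force: [-25.1, -1.1, 18.1]
gripper_width: 0.0597
grasp_force: 12.5
time_s: 7.52
tcp_pos: [0.5883, 0.049, 0.0138]
orientation: [3.141, -0.017, -3.116]
force: [-38.2, -1.4, 27.3]
gripper_width: 0.0599
grasp_force: 19.2
```

```bash
python3 -m creep '[{"xyz":[1,0,0],"twist":[0,0,0],"fingers":0.7},{"xyz":[3,0,0],"twist":[0,0,0],"fingers":0.7},{"xyz":[4,0,0],"twist":[0,0,0],"fingers":0.5},{"xyz":[4,0,-3],"twist":[0,0,0],"fingers":0.2},{"xyz":[4,0,-7],"twist":[0,0,0],"fingers":0},{"xyz":[4,0,-11],"twist":[0,0,0],"fingers":0},{"xyz":[4,-3,-12],"twist":[0,0,0],"fingers":0},{"xyz":[4,-8,-12],"twist":[0,0,0],"fingers":0},{"xyz":[4,-12,-12],"twist":[0,0,0],"fingers":0},{"xyz":[4,-12,-12],"twist":[0,0,0],"fingers":0},{"xyz":[4,-12,-12],"twist":[0,0,0],"fingers":0}]'
python3 - <<'E'
from h import *
c=read_camera('scene');cv2.imwrite('pics/s3.png',cv2.resize(c['color'][165:315,195:395],None,fx=4,fy=4,interpolation=2))
E
```

```text
time_s: 8.9
tcp_pos: [0.5592, -0.0708, 0.1353]
orientation: [3.141, 0.0, -3.116]
force: [-0.2, -0.5, -0.3]
gripper_width: -0.0
grasp_force: 0.0
```

View pics/s3.png

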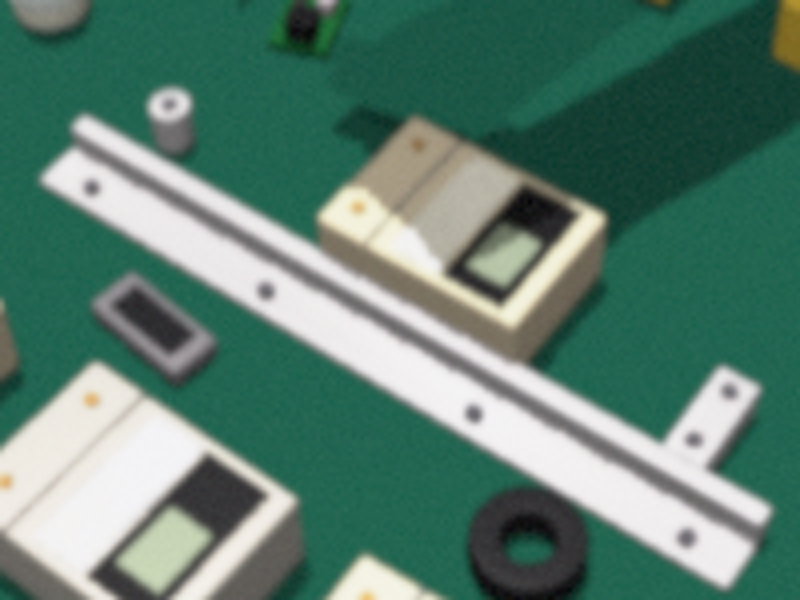

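The meter is flush against the fence. Its top corners are at crop pixels (418,115),(605,218),(515,330),(320,215).

```bash
python3 - <<'E'
from h import *
c=read_camera('scene');P=px2w(c,np.array([(418,115),(605,218),(515,330),(320,215)])/4+[195,165],.05);print(P[:,:2].round(4),P.mean(0))
E
```

```text
[[ 0.6027 -0.0206]
 [ 0.6017  0.1062]
 [ 0.6913  0.1108]
 [ 0.6925 -0.0182]] [0.64704273 0.04454037 0.05      ]
```

```bash
python3 -m creep '[{"xyz":[-4,0,0],"twist":[0,0,0],"fingers":0},{"xyz":[-8,0,0],"twist":[0,0,0],"fingers":0},{"xyz":[-8.8,0,0],"twist":[0,0,0],"fingers":0},{"xyz":[-8.8,0,3],"twist":[0,0,0],"fingers":0},{"xyz":[-8.8,0,7],"twist":[0,0,0],"fingers":0},{"xyz":[-8.8,0,10.5],"twist":[0,0,0],"fingers":0},{"xyz":[-8.8,0,12],"twist":[0,0,0],"fingers":0},{"xyz":[-8.8,0,12],"twist":[0,0,0],"fingers":0},{"xyz":[-8.8,1,12],"twist":[0,0,0],"fingers":0},{"xyz":[-8.8,2,12],"twist":[0,0,0],"fingers":0},{"xyz":[-8.8,2.5,12],"twist":[0,0,0],"fingers":0},{"xyz":[-8.8,3,12],"twist":[0,0,0],"fingers":0},{"xyz":[-8.8,3.5,12],"twist":[0,0,0],"fingers":0},{"xyz":[-8.8,4,12],"twist":[0,0,0],"fingers":0},{"xyz":[-8.8,4.5,12],"twist":[0,0,0],"fingers":0},{"xyz":[-8.8,5,12],"twist":[0,0,0],"fingers":0},{"xyz":[-8.8,5.5,12],"twist":[0,0,0],"fingers":0},{"xyz":[-8.8,6,12],"twist":[0,0,0],"fingers":0}]'
python3 - <<'E'
from h import *
c=read_camera('scene');cv2.imwrite('pics/s4.png',cv2.resize(c['color'][165:315,195:395],None,fx=4,fy=4,interpolation=2))
E
```

```text
time_s: 11.25
tcp_pos: [0.6455, -0.0112, 0.0155]
orientation: [-3.14, 0.0, -3.118]
force: [0.3, -5.0, 1.6]
gripper_width: -0.0001
grasp_force: 2.8
```

View pics/s4.png

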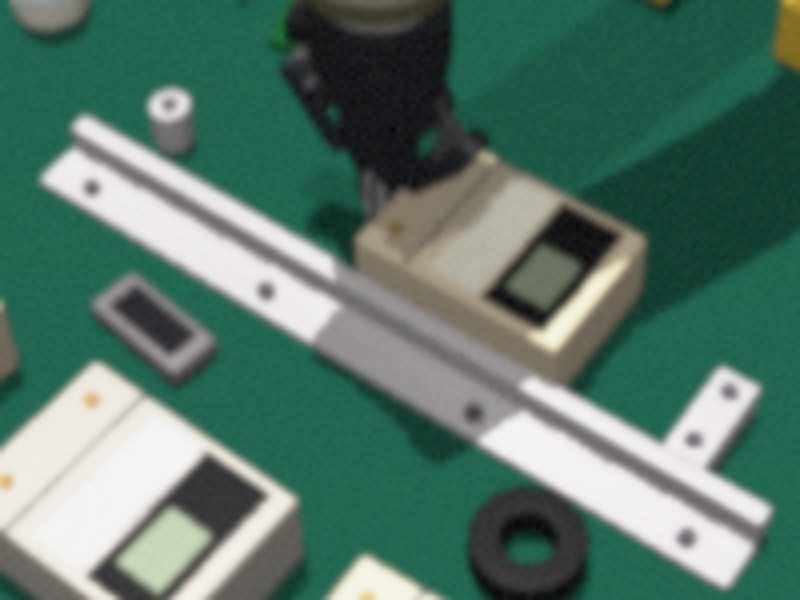

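The meter is still flush and sliding toward the stop at (715,415), with about 6.5 cm to go.

```bash
python3 -m creep '[{"xyz":[0,0.5,0],"twist":[0,0,0],"fingers":0},{"xyz":[0,1,0],"twist":[0,0,0],"fingers":0},{"xyz":[0,1.5,0],"twist":[0,0,0],"fingers":0},{"xyz":[0,2,0],"twist":[0,0,0],"fingers":0},{"xyz":[0,2.5,0],"twist":[0,0,0],"fingers":0},{"xyz":[0,3,0],"twist":[0,0,0],"fingers":0},{"xyz":[0,3.5,0],"twist":[0,0,0],"fingers":0},{"xyz":[0,4,0],"twist":[0,0,0],"fingers":0},{"xyz":[0,4.5,0],"twist":[0,0,0],"fingers":0},{"xyz":[0,5,0],"twist":[0,0,0],"fingers":0},{"xyz":[0,5.4,0],"twist":[0,0,0],"fingers":0},{"xyz":[0,5.6,0],"twist":[0,0,0],"fingers":0}]'
python3 -m creep '[{"xyz":[0,0.2,0],"twist":[0,0,0],"fingers":0},{"xyz":[0,0.4,0],"twist":[0,0,0],"fingers":0},{"xyz":[0,0.6,0],"twist":[0,0,0],"fingers":0},{"xyz":[0,0.6,0],"twist":[0,0,0],"fingers":0}]'
```

```text
time_s: 12.8
tcp_pos: [0.6438, 0.0442, 0.0155]
orientation: [-3.139, -0.0, -3.118]
force: [-1.0, -7.8, 3.7]
gripper_width: 0.0002
grasp_force: 4.0
time_s: 13.3
tcp_pos: [0.6436, 0.0501, 0.0155]
orientation: [-3.139, -0.001, -3.119]
force: [-2.1, -6.8, 4.2]
gripper_width: 0.0001
grasp_force: 3.7
```

```bash
python3 -m creep '[{"xyz":[0,0.15,0],"twist":[0,0,0],"fingers":0},{"xyz":[0,0.3,0],"twist":[0,0,0],"fingers":0},{"xyz":[0,0.45,0],"twist":[0,0,0],"fingers":0},{"xyz":[0,0.45,0],"twist":[0,0,0],"fingers":0}]'
python3 -m creep '[{"xyz":[0,0.15,0],"twist":[0,0,0],"fingers":0},{"xyz":[0,0.3,0],"twist":[0,0,0],"fingers":0},{"xyz":[0,0.3,0],"twist":[0,0,0],"fingers":0}]'
```

```text
time_s: 13.8
tcp_pos: [0.6435, 0.0545, 0.0155]
orientation: [-3.139, -0.001, -3.119]
force: [-2.6, -7.4, 5.1]
gripper_width: 0.0001
grasp_force: 4.0
time_s: 14.18
tcp_pos: [0.6434, 0.0551, 0.0155]
orientation: [-3.137, -0.001, -3.12]
force: [-3.0, -13.8, 5.0]
gripper_width: 0.0001
grasp_force: 6.7
```

```bash
python3 -m creep '[{"xyz":[0,0.15,0],"twist":[0,0,0],"fingers":0},{"xyz":[0,0.3,0],"twist":[0,0,0],"fingers":0},{"xyz":[0,0.3,0],"twist":[0,0,0],"fingers":0}]'
python3 -m creep '[{"xyz":[0,-1,0],"twist":[0,0,0],"fingers":0},{"xyz":[0,-3,0],"twist":[0,0,0],"fingers":0},{"xyz":[0,-4,0],"twist":[0,0,0],"fingers":0},{"xyz":[0,-4,-4],"twist":[0,0,0],"fingers":0},{"xyz":[0,-4,-8],"twist":[0,0,0],"fingers":0},{"xyz":[0,-4,-12],"twist":[0,0,0],"fingers":0.2},{"xyz":[5,-4,-13],"twist":[0,0,0],"fingers":0.5},{"xyz":[9,-2,-13],"twist":[0,0,0],"fingers":0.7},{"xyz":[9.5,2,-13],"twist":[0,0,0],"fingers":0.7},{"xyz":[9.5,6,-13],"twist":[0,0,0],"fingers":0.7},{"xyz":[9.5,7.5,-13],"twist":[0,0,0],"fingers":0.7},{"xyz":[9.5,7.5,-13],"twist":[0,0,0],"fingers":0.7},{"xyz":[9.5,7.5,-13],"twist":[0,0,0],"fingers":0.7}]'
python3 - <<'E'
from h import *
c=read_camera('scene');cv2.imwrite('pics/s5.png',cv2.resize(c['color'][200:312,265:415],None,fx=5,fy=5,interpolation=2))
E
```

```text
time_s: 14.55
tcp_pos: [0.6434, 0.0552, 0.0156]
orientation: [-3.134, -0.001, -3.123]
force: [-2.2, -21.6, 4.2]
gripper_width: -0.0003
grasp_force: 10.3
time_s: 16.18
tcp_pos: [0.547, 0.1339, 0.1453]
orientation: [-3.141, -0.0, -3.118]
force: [0.3, -0.3, 0.8]
gripper_width: 0.0601
grasp_force: 0.0
```

View pics/s5.png

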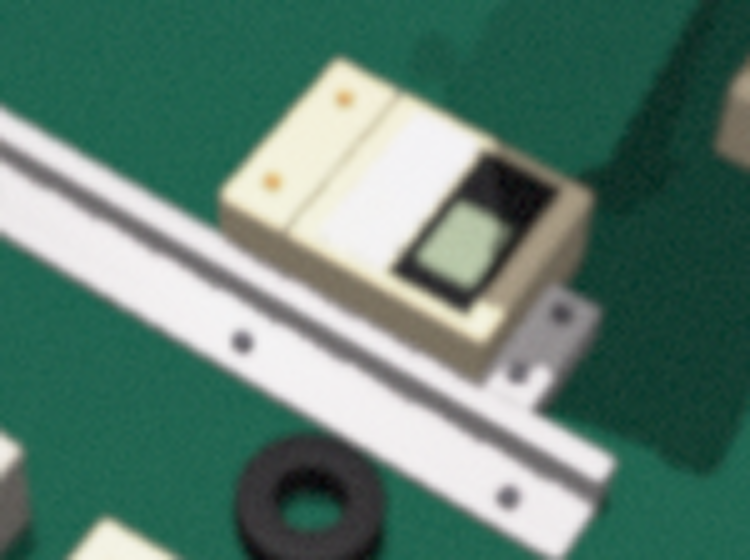

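The meter is seated in the corner: end against the stop at (550,340), side along the fence. One light square push toward the fence will make sure it's flush.

```bash
python3 -m creep '[{"xyz":[0,0,4],"twist":[0,0,0],"fingers":0.7},{"xyz":[0,0,9],"twist":[0,0,0],"fingers":0.7},{"xyz":[0,0,12],"twist":[0,0,0],"fingers":0.7},{"xyz":[0,0,13],"twist":[0,0,0],"fingers":0.7},{"xyz":[0,0,13],"twist":[0,0,0],"fingers":0.7},{"xyz":[-1,0,13],"twist":[0,0,0],"fingers":0.7},{"xyz":[-2,0,13],"twist":[0,0,0],"fingers":0.7},{"xyz":[-3,0,13],"twist":[0,0,0],"fingers":0.7},{"xyz":[-3.5,0,13],"twist":[0,0,0],"fingers":0.7},{"xyz":[-3.8,0,13],"twist":[0,0,0],"fingers":0.7},{"xyz":[-4,0,13],"twist":[0,0,0],"fingers":0.7},{"xyz":[-4.2,0,13],"twist":[0,0,0],"fingers":0.7},{"xyz":[-4.2,0,13],"twist":[0,0,0],"fingers":0.7}]'
```

```text
time_s: 17.85
tcp_pos: [0.5856, 0.1369, 0.0149]
orientation: [-3.141, -0.007, -3.115]
force: [-15.2, -2.3, 11.8]
gripper_width: 0.0598
grasp_force: 7.8
```

```bash
python3 -m creep '[{"xyz":[1,0,0],"twist":[0,0,0],"fingers":0.7},{"xyz":[3,0,0],"twist":[0,0,0],"fingers":0.7},{"xyz":[4,0,0],"twist":[0,0,0],"fingers":0.7},{"xyz":[4,0,-4],"twist":[0,0,0],"fingers":0.7},{"xyz":[4,0,-9],"twist":[0,0,0],"fingers":0.7},{"xyz":[4,0,-14],"twist":[0,0,0],"fingers":0.7},{"xyz":[8,0,-18],"twist":[0,0,0],"fingers":0.7},{"xyz":[10,0,-20],"twist":[0,0,0],"fingers":0.7},{"xyz":[10,0,-20],"twist":[0,0,0],"fingers":0.7},{"xyz":[10,0,-20],"twist":[0,0,0],"fingers":0.7}]'
python3 - <<'E'
from h import *
a=read_camera('scene')['color'][200:312,265:415];b=read_camera('side')['color'][195:295,215:365]
cv2.imwrite('pics/s6.png',np.vstack([cv2.resize(a,(390,291),interpolation=2),cv2.resize(b,(390,260),interpolation=2)]) if 0 else np.hstack([cv2.resize(a,(400,300),interpolation=2),cv2.resize(b,(400,300),interpolation=2)]))
E
```

```text
time_s: 19.1
tcp_pos: [0.489, 0.1343, 0.2146]
orientation: [-3.142, -0.0, -3.116]
force: [-0.5, -0.4, -0.2]
gripper_width: 0.0599
grasp_force: 0.0
```

View pics/s6.png

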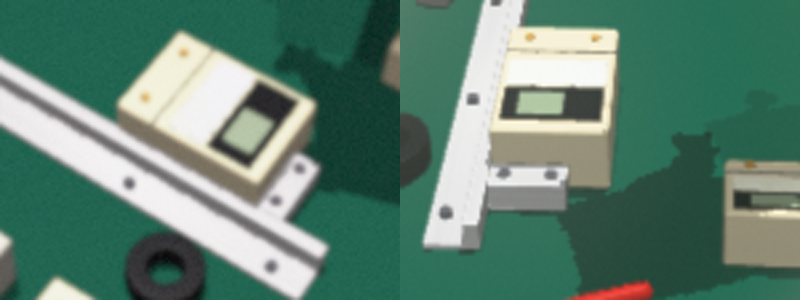

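Both views show the meter flush along the fence and butted against the stop (scene at (290,185), side at (530,180)), with the arm clear. I'm handing it in.

```bash
python3 -c "
from station import r
print(r.sign_off())"
```

```text
the job is handed in; nothing more can be done
None
```

The large meter was pushed flush against the fence with its end against the square stop, the arm finished clear of it with no other object moved in the views I checked, and the job was handed in at about 19 s of the 54 s allowed.

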